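# Index the rotary stage to its next hole

## Robot

A 6-joint arm with a two-finger parallel gripper is mounted at the origin on the work surface. World frame = base frame: x ahead of the robot, y to its left, z up, the work surface at z = 0. Lengths are in mm, angles in rad, forces in N, time in s.
With the tool pointing down it reaches from about 350 to 975 mm from the base axis. Payload 4.9 kg.
Tool frame: the origin (TCP) lies on the centre line of the jaws, within the pads' length; the fingertips stand 14 mm ahead of it and the grasp point (between the pads) lies 5 mm behind it (bot.finger_overhang is the distance from the TCP to the fingertips, in mm); z points along the fingers, y is the line along which they close (so a half turn about z gives the same grasp; the last joint's range is limited). The gripper opens to 85 mm and grips with 20 to 120 N. Pads are 22 mm wide; open, the fingers measure 114 mm over their backs; the gripper's body (76 mm by 85 mm) begins 54 mm behind the grasp point. The pads swing forward as they close: fully open they stand 13 mm farther back than shut.
Start: joints at [-1.348, 0.053, 1.613, -0, 1.476, -0.119], TCP at [209.484, -588.828, 245.304] pointing down, gripper open.
Joint ranges: [-3.01, 3.01], [-1.01, 2.22], [0.06, 2.58], [-1.02, 4.17], [0.09, 2.62], [-3.14, 3.14]. Speed limits (rad/s): [2.57, 2.57, 3.14, 3.14, 3.14, 3.14].

## Interface

Orientations are given as [roll, pitch, yaw] about the fixed x, y, z axes, in that order (R = Rz(yaw) Ry(pitch) Rx(roll)).
In Python, from bench import bot, cams gives the robot as it stands.
- The arm moves only by the tool send_rows, never from a script. Its argument "series" is text: rows parted by semicolons, each of 6 numbers parted by spaces: the shift along the tool's x, y, z as a fraction of full scale, then the turn, a rotation vector about the tool's x, y, z as a fraction of full scale. In form: tx ty tz ax ay az; .... A call has 1 to 20 rows; each row shifts and turns the commanded pose from where the row before left it, along the tool's axes as they then stand; what a row does not reach is not made up. Full scale, the value 1, is 0.3 m for a shift and 90 degrees for a turn. A row lasts 1/8 s, in which the tool goes at most 62.5 mm and 10.7 degrees, less where a joint would pass 70% of its speed; a pose out of reach is approached as far as the arm can. A call with a number of a shift or a turn outside -1 to 1 is refused whole. A call with a gripper value outside its range is refused whole. "claw" is the opening, from -1 (shut) to 1 (fully open), set as the call begins (left out, the last holds). The fingers move at their own pace and stop on an object; "squeeze" is the grip in N (left out, the last holds). Time passes only in rows, so rows that do not move let the fingers close. It gives the time, the measured TCP pose, the force, the opening and the grip force at its end, in the units of the state.
- bot.sense(): the state, without advancing time (a new reading comes with each control period).
- cams.read_camera(name): name is "side" or "top"; returns the picture (480x640x3 uint8, red, green, blue); there is no depth.
- cams.camera_model(name): a dict with "intrinsics" (3x3 intrinsics, pixels), "dist" ([k1, k2, p1, p2, k3] as OpenCV has them; the pictures are not rectified), "xyz" and "rotation" of the camera in the world. Camera axes: x right, y up, looking along -z (the intrinsics and any distortion apply to the point x, -y, -z); pixel columns grow to the right and rows downward; lengths in mm; the calibration is good to about 2 mm. A picture is of the moment at which its call begins. camera_model takes no time and is no camera call.
- bot.close_job(): hands the job in; it is judged then, once.
The state is a dict: "time": time; "q": joint angles; "qvel": joint speeds; "effort": joint torques, N m; "tcp_pos": TCP position; "tcp_rot": TCP orientation; "contact_force": force on the tool from outside, world axes, zero at the start; "torque": the same for the moment, N m; "grip_width": finger opening in mm; "grasp_force": force on a finger pad.
Only numpy, scipy, OpenCV 4.12 (cv2) and the standard library are available. Lean on these libraries where they do the work, as an engineer would, in place of code of your own. Each camera call takes 0.05 s, during which the arm holds its last target. There are 200 camera calls.

## Task

Index the rotary stage on the bench one hole round, towards the side where the dial-gauge stand stands: pull the knob of the spring plunger straight up until its pin is out, swing the stage's arm that way, and let the pin snap fully home in the next hole so that the stage is locked, then let go. Where that hole is set is only roughly known, so let the pin ride on the ring under its spring and feel for it; never force the pin hard against the side of a hole or the ring, and leave the gauge stand and the oil can where they are.

Things in the scene. Friction and masses are not known exactly. Their poses are not given: they have to be found in the camera images.
- stage_base: round green cast base of the rotary stage, fixed to the bench, 270 mm across, 24 mm high. Origin: centre of its underside, on the vertical turning axis. Its -x axis points (roughly towards the robot) at the middle hole, in which the stage starts.
- stage (a joint): angle of the turning stage, rad, 0 at the middle hole; positive is anticlockwise seen from above (carries the knob to the base's -y side). End stops at -1.0 and 1.0. It stays where left; friction 1 to 2 N at the knob, 1 to 2 N more with the pin riding on the ring. Pin in a hole: play 1.5 mm (0.015 rad) each way.
- plunger (a joint): lift of the plunger, m: 0 = pin fully home in a hole, 0.008 = pin riding on the ring's flat top, 0.014 = upper stop. A spring pushes it down with 6.5 N at 0 and 10 N at 0.014. It is damped: pull it at 50 mm/s or less; let go, it drops home in about 0.1 s.
- knob (a point): middle of the grip of the plunger's knob: black, ribbed, upright cylinder 30 mm in diameter, 32 mm tall (16 mm above and below this point), at the arm's end, 100 mm from the turning axis. 96 mm above the bench with the pin home; it rises with the plunger. For 8 mm below the knob there is only its 10 mm shaft, then a collar 28 mm wide; the arm is 18 mm below.
- pin: the plunger's steel pin, 10 mm in diameter with a flat end, under the knob and rising with it. Origin on the pin's axis, 8 mm above its lower end (40 mm above the bench when home). It should not be pressed on the ring or a hole's side with more than 25 N in all.
- gauge_stand: loose dial-gauge stand: dark steel block 60 x 60 x 28 mm with a steel post and a round dial, 136 mm high in all; origin centre of the underside. It stands left or right of the stage, some 200 mm from the axis, and marks the way to turn.
- oil_can: loose copper oil can, 66 mm in diameter, narrowing to a spout, 115 mm high, on the other side of the stage; origin centre of the underside. Leave alone.
- mid_hole (a point): mouth of the middle hole, in the flat top (40 mm up) of the steel index ring fixed on the base. Three square holes 13 mm wide lie on a circle of radius 100 mm about the axis: this one (stage angle 0) and one on each side, set by hand anywhere from 38 to 54 degrees (0.66 to 0.94 rad) from this one; the ring is flat between and beyond them.
- stage_top (a point): centre of the top of the stage, on the turning axis, 88 mm above the bench: an aluminium disc of 72 mm radius, a steel flange bolted on it, and an arm 36 mm wide (top 62 mm above the bench) reaching 121 mm from the axis, with the plunger at its end.
Not all that is in view belongs to the job. Of the things like the gauge_stand, leave any that is turquoise; of the rest the larger one is meant.

How it is judged:
By the outcome, as a careful person would: the job done as asked, in the order asked, and still so for the second after the job is handed in, with the robot touching nothing.
It also fails if it takes over 45 s, if anything falls off the work surface, if the arm or the gripper's body presses on something with over 40 N, if the wrist force passes 120 N, or if a joint passes its speed limit or range.

## Working session

There is one attempt and no reset: what is moved stays moved. The work goes in short steps, Python scripts to look and compute and a tool call to move; the robot and the scene stay as the last step left them, time stands still between calls to the robot, and variables do not carry over. Pictures are saved under pics/ and viewed, at most 10 in all, crops included, and the job is handed in when it is done.

Besides the shell and the picture viewer there is one more tool, called after ">>>" by a JSON object that holds its "method" and its "body", one argument or row to a line. send_rows: Moves the arm, as the interface text tells. Its arguments: {"type":"object","properties":{"series":{"type":"string"},"claw":{"type":"number"},"squeeze":{"type":"number"}},"required":["series"]}

```bash
mkdir -p pics; ls; python3 - <<'E'
from bench import bot,cams
import cv2,numpy as np
for n in("top","side"):
    im=cams.read_camera(n); cv2.imwrite(f"pics/{n}0.png",im[:,:,::-1])
    m=cams.camera_model(n); print(n,{k:np.round(np.array(v),3).tolist() for k,v in m.items()})
s=bot.sense(); print(s)
E
```

```text
pics
top {'intrinsics': [[529.815, 0.0, 322.064], [0.0, 529.815, 239.914], [0.0, 0.0, 1.0]], 'dist': [-0.126, 0.0, 0.0, 0.0, 0.0], 'xyz': [367.726, 10.916, 944.799], 'rotation': [0.219, -0.004, -1.606]}
side {'intrinsics': [[504.192, 0.0, 321.769], [0.0, 504.192, 238.183], [0.0, 0.0, 1.0]], 'dist': [0.017, 0.0, 0.0, 0.0, 0.0], 'xyz': [192.734, 799.428, 594.385], 'rotation': [1.059, -0.011, -2.704]}
{'time': 0.1, 'q': array([-1.34801351e+00,  5.33106877e-02,  1.61416662e+00,  1.16265019e-05,
        1.47601874e+00, -1.19012219e-01]), 'qvel': array([-0.00025047, -0.0008418 , -0.00268398, -0.00030349, -0.00038298,
       -0.00063958]), 'effort': array([ 7.79358579e-04, -3.94903886e+01, -3.71362281e+01, -4.08842948e-05,
        3.93731039e-03,  2.49315440e-05]), 'tcp_pos': array([ 209.36133719, -588.31144981,  244.16770467]), 'tcp_rot': array([-3.13970409e+00, -2.37483829e-04,  3.41793696e-01]), 'contact_force': array([ 0.67665747, -0.33807288,  0.08732666]), 'torque': array([-0.04778154,  0.08106988,  0.01132191]), 'grasp_force': 0.0, 'grip_width': 85.43696338340976}
```

View pics/top0.png

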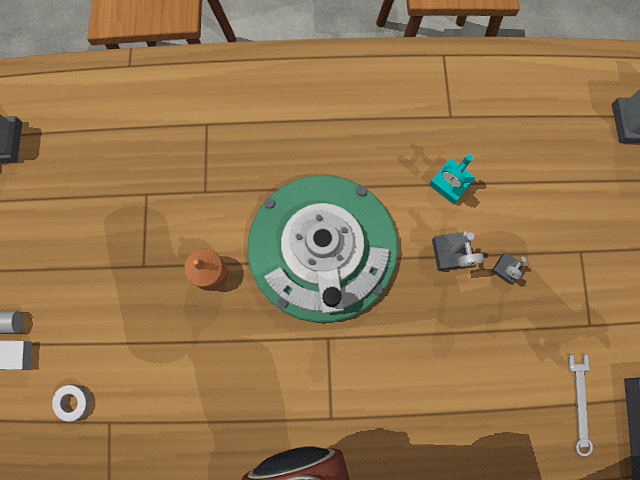

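View pics/side0.png

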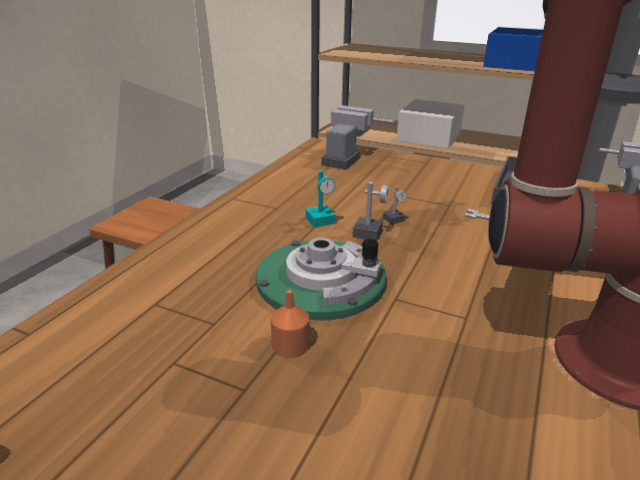

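The top view shows three gauge stands:
- Turquoise at (455,180): excluded by its colour.
- Large dark one at (455,251).
- Small dark one at (509,267).

The larger non-turquoise one, at (455,251), is meant. It is on the image's right, which is world -y. The oil can is at (205,268), the knob at (332,296), and a hole shows near (373,270).

```bash
cat > h.py <<'E'
import numpy as np,cv2
from scipy.spatial.transform import Rotation as R
from bench import bot,cams
def ray(n,uv):
    m=cams.camera_model(n)
    p=cv2.undistortPoints(np.array([[uv]],float),np.array(m["intrinsics"]),np.array(m["dist"]))[0,0]
    return np.array(m["xyz"],float),R.from_euler("xyz",m["rotation"]).as_matrix()@np.array([p[0],-p[1],-1])
def on(n,uv,z):
    c,d=ray(n,uv); return c+d*(z-c[2])/d[2]
def cross(uvt,uvs):
    (a,d),(b,e)=ray("top",uvt),ray("side",uvs)
    s=np.linalg.lstsq(np.stack([d,-e],1),b-a,rcond=None)[0]
    p,q=a+d*s[0],b+e*s[1]; return (p+q)/2,np.linalg.norm(p-q)
E
python3 - <<'E'
from h import *
t=cv2.imread("pics/top0.png"); s=cv2.imread("pics/side0.png")
hsv=cv2.cvtColor(t,cv2.COLOR_BGR2HSV)
g=cv2.inRange(hsv,(55,80,40),(85,255,200)); g[:, 420:]=0
c=max(cv2.findContours(g,0,1)[0],key=cv2.contourArea); c=cv2.convexHull(c)
P=np.array([on("top",p[0].astype(float),24)[:2] for p in c])
A=np.c_[2*P,np.ones(len(P))]; x=np.linalg.lstsq(A,(P**2).sum(1),rcond=None)[0]
print("base",x[:2],"r",np.sqrt(x[2]+x[0]**2+x[1]**2))
def dark(im,x0,y0,x1,y1,n,th=45):
    m=(im[y0:y1,x0:x1].max(2)<th).astype(np.uint8)
    k,l,st,ce=cv2.connectedComponentsWithStats(m)
    for i in range(1,k):
        if st[i,4]>15: print(n,st[i]+[x0,y0,0,0,0],ce[i]+[x0,y0])
dark(t,300,275,360,315,"knobtop"); dark(s,350,230,390,275,"knobside"); dark(t,300,225,345,250,"bore")
dark(t,355,250,395,285,"hole",70); dark(t,270,275,305,305,"hole2",70)
a=cv2.resize(t[220:320,250:410],None,fx=4,fy=4,interpolation=2)[:, :]
b=cv2.resize(t[140:300,410:550],None,fx=2.5,fy=2.5,interpolation=2)
cv2.imwrite("pics/crop1.png",np.hstack([a[:400,:440+0],b[:400]])[:, :800])
cv2.imwrite("pics/crop1.png",np.hstack([cv2.resize(t[240:320,300:400],None,fx=4,fy=4,interpolation=2)[:320],b[:320]])[:, :800])
E
```

```text
base [560.7017007    0.57659245] r 133.27706701343553
knobtop [329 287  12  12  44] [335.61363636 291.88636364]
knobtop [323 294  18  13  58] [331.68965517 302.12068966]
knobside [363 239  15  22 273] [369.77289377 249.03296703]
bore [314 230  17  17  58] [322.48275862 238.29310345]
hole [355 261  11  16  58] [358.72413793 268.27586207]
hole [377 266  11  19  46] [382.30434783 276.        ]
hole2 [284 286   5   8  22] [286.36363636 289.18181818]
```

View pics/crop1.png

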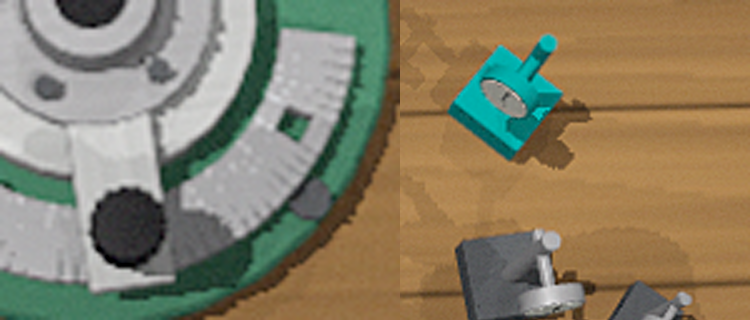

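The crop confirms it: the larger dark stand is on the -y side. The next hole's mouth is at crop (293,125), which is full-image (373,271). The knob centre is at about (332,296.5).

```bash
python3 - <<'E'
from h import *
b=on("top",(322.5,238.3),88); h=on("top",(373,270.8),40); k=on("top",(331.6,296.4),110); h2=on("top",(287,289.5),40)
print("bore",b,"\nhole",h,"\nh2",h2,"\nknob",k)
K,e=cross((331.6,297),(370,250.2)); print("knob x",K,e); print("side@96",on("side",(370,250),96))
c=np.array([560.7,0.6])
for cc in (c,b[:2],(c+b[:2])/2):
    an=lambda p:np.arctan2(p[1]-cc[1],p[0]-cc[0])%(2*np.pi)
    print(cc,"rk",np.hypot(*(k[:2]-cc)),"ak",an(k),"rh",np.hypot(*(h[:2]-cc)),"dh",an(h)-an(k),"dh2",an(h2)-an(k),np.hypot(*(h2[:2]-cc)))
for n,p in(("gauge",(455,251)),("can",(205,275))): print(n,on("top",p,28))
E
```

```text
bore [5.60547059e+02 1.04851943e-01 8.80000000e+01] 
hole [510.72552386 -85.7879421   40.        ] 
h2 [483.44408257  63.58719897  40.        ] 
knob [461.11635101 -10.63692955 110.        ]
knob x [461.78143204 -11.14247588  92.37272648] 0.6930284494028288
side@96 [459.75349256  -6.03616985  96.        ]
[560.7   0.6] rk 100.21562618338504 ak 3.253956467536244 rh 99.80142687259071 dh 0.9339800937054674 dh2 -0.7963681423789448 99.67880422362954
[5.60547059e+02 1.04851943e-01] rk 100.00925742586378 ak 3.2492081224848945 rh 99.29631129845413 dh 0.937564703718218 dh2 -0.7964299362369225 99.87430783687796
[5.60623530e+02 3.52425971e-01] rk 100.11215965339746 ak 3.251584742038861 rh 99.54885223351049 dh 0.9357714278950944 dh2 -0.7964038426045406 99.77626745895577
gauge [ 542.76533607 -235.62262555   28.        ]
can [515.13084106 208.04415724  28.        ]
```

>>> {"method": "send_rows", "body": {
  "series": "0 0 0 0 0 0.074; 0 0 0 0 0 0.074; 0.065 -0.114 0.0125 0 0 0; 0.065 -0.114 0.0125 0 0 0; 0.065 -0.114 0.0125 0 0 0; 0.065 -0.114 0.0125 0 0 0; 0.065 -0.114 0.0125 0 0 0; 0.065 -0.114 0.0125 0 0 0; 0.065 -0.114 0.0125 0 0 0; 0.065 -0.114 0.0125 0 0 0; 0.065 -0.114 0.0125 0 0 0; 0.065 -0.114 0.0125 0 0 0; 0.065 -0.114 0.0125 0 0 0; 0.065 -0.114 0.0125 0 0 0; 0.065 -0.114 0.0125 0 0 0; 0.065 -0.114 0.0125 0 0 0; 0.065 -0.114 0.0125 0 0 0; 0.065 -0.114 0.0125 0 0 0; 0 0 0 0 0 0; 0 0 0 0 0 0",
  "claw": 1
}}

```text
time: 2.6
tcp_pos: [459.6, -11.0, 185.0]
tcp_rot: [3.141, 0.001, 0.11]
contact_force: [0.6, 0.2, -0.0]
grip_width: 85.3
grasp_force: 0.0
```

>>> {"method": "send_rows", "body": {
  "series": "0.005 0 0.06 0 0 0; 0 0 0.06 0 0 0; 0 0 0.06 0 0 0; 0 0 0.06 0 0 0; 0 0 0.05 0 0 0; 0 0 0.023 0 0 0; 0 0 0 0 0 0",
  "claw": 0,
  "squeeze": 20
}}

```text
time: 3.48
tcp_pos: [461.2, -10.6, 90.9]
tcp_rot: [-3.141, 0.001, 0.109]
contact_force: [0.2, 0.3, 0.5]
grip_width: 42.4
grasp_force: 0.0
```

```bash
python3 - <<'E'
from h import *
s=bot.sense(); print(s["tcp_pos"],s["grip_width"],s["contact_force"])
a=cams.read_camera("side")[:,:,::-1]; b=cams.read_camera("top")[:,:,::-1]
cv2.imwrite("pics/g1.png",np.hstack([cv2.resize(a[200:300,320:420],None,fx=4,fy=4,interpolation=2),cv2.resize(b[230:330,280:380],None,fx=4,fy=4,interpolation=2)]))
E
```

```text
[461.20876094 -10.6228009   90.91935882] 42.39551715817055 [0.18725741 0.27401705 0.47593714]
```

View pics/g1.png

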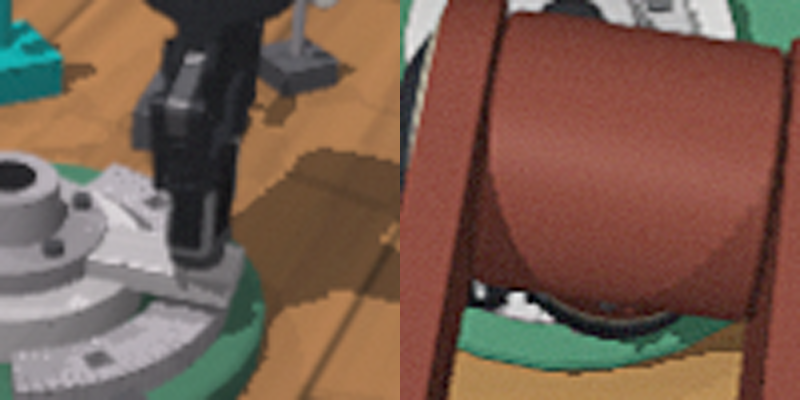

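The side view shows the near finger (crop about (200,220)) alongside the knob, with its tip just above the collar. The top view is hidden by the wrist. The grip height looks right, so I'll close.

>>> {"method": "send_rows", "body": {
  "series": "0 0 0 0 0 0; 0 0 0 0 0 0; 0 0 0 0 0 0; 0 0 0 0 0 0",
  "claw": -1,
  "squeeze": 30
}}

```text
time: 4.08
tcp_pos: [462.1, -10.6, 92.4]
tcp_rot: [3.142, -0.001, 0.109]
contact_force: [-0.9, 1.5, 4.8]
grip_width: 28.9
grasp_force: 30.0
```

>>> {"method": "send_rows", "body": {
  "series": "0 0 -0.009 0 0 0; 0 0 -0.009 0 0 0; 0 0 -0.009 0 0 0; 0 0 -0.009 0 0 0; 0 0 -0.009 0 0 0; 0 0 0 0 0 0; 0 0 0 0 0 0"
}}

```text
time: 4.95
tcp_pos: [461.8, -10.6, 103.4]
tcp_rot: [3.141, -0.003, 0.109]
contact_force: [8.0, 1.0, -10.9]
grip_width: 29.2
grasp_force: 30.4
```

>>> {"method": "send_rows", "body": {
  "series": "0.002 0 -0.004 0 0 0; 0.0004 0.0167 0 0 0 -0.0318; 0.0004 0.0167 0 0 0 -0.0318; 0.0004 0.0167 0 0 0 -0.0318; 0 0 0 0 0 0"
}}

```text
time: 5.58
tcp_pos: [464.8, -25.3, 104.1]
tcp_rot: [-3.141, -0.001, 0.259]
contact_force: [7.1, 1.0, -10.7]
grip_width: 29.2
grasp_force: 30.6
```

>>> {"method": "send_rows", "body": {
  "series": "0.0034 0.0167 0 0 0 -0.0318; 0.0004 0.0167 0 0 0 -0.0318; 0.0004 0.0167 0 0 0 -0.0318; 0.0004 0.0167 0 0 0 -0.0318; 0.0004 0.0167 0 0 0 -0.0318; 0.0004 0.0167 0 0 0 -0.0318; 0.0004 0.0167 0 0 0 -0.0318; 0.0004 0.0167 0 0 0 -0.0318; 0.0004 0.0167 0 0 0 -0.0318; 0.0004 0.0167 0 0 0 -0.0318; 0.0004 0.0167 0 0 0 -0.0318; 0.0004 0.0167 0 0 0 -0.0318; 0.0004 0.0167 0 0 0 -0.0318; 0 0 0 0 0 0; 0 0 0 0 0 0"
}}

```text
time: 7.45
tcp_pos: [500.2, -77.9, 103.5]
tcp_rot: [-3.14, -0.001, 0.908]
contact_force: [5.1, 1.2, -10.6]
grip_width: 28.8
grasp_force: 30.7
```

>>> {"method": "send_rows", "body": {
  "series": "0 0 0.004 0 0 0; 0 0 0.004 0 0 0; 0 0 0 0 0 0"
}}

```text
time: 7.82
tcp_pos: [500.1, -77.9, 101.2]
tcp_rot: [-3.14, -0.001, 0.908]
contact_force: [4.7, 1.8, -10.0]
grip_width: 29.0
grasp_force: 30.8
```

>>> {"method": "send_rows", "body": {
  "series": "0 0 0 0 0 0; 0 0 0 0 0 0; 0 0 0 0 0 0",
  "claw": -0.17
}}

```text
time: 8.2
tcp_pos: [501.0, -78.8, 104.1]
tcp_rot: [3.141, 0.0, 0.908]
contact_force: [-0.8, -0.0, 0.5]
grip_width: 35.4
grasp_force: 0.0
```

```bash
python3 - <<'E'
from h import *
s=bot.sense(); print(s["tcp_pos"],s["grip_width"],s["contact_force"])
a=cams.read_camera("side")[:,:,::-1]; cv2.imwrite("pics/side_g2.png",a)
cv2.imwrite("pics/g2.png",cv2.resize(a[200:320,260:420],None,fx=5,fy=5,interpolation=2))
E
```

```text
[501.04179488 -78.82397914 104.12567518] 35.386467556548524 [-0.81162783 -0.03621848  0.52914366]
```

View pics/g2.png

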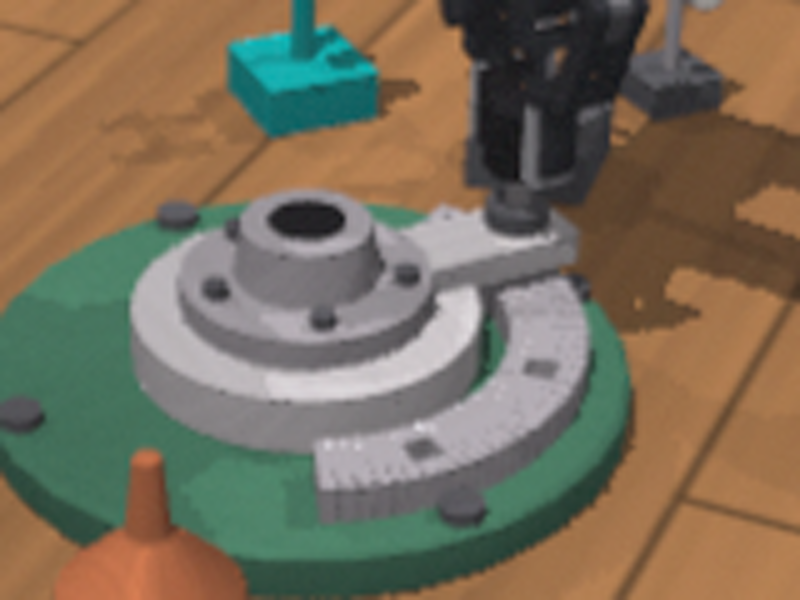

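The knob is released at (520,205) in the crop and the pin is on the ring. The middle hole at (540,368) and the far hole at (420,447) are both empty. Next I'll push gently with the loose fingers.

>>> {"method": "send_rows", "body": {
  "series": "0 0.0033 0 0 0 -0.0064; 0 0.0033 0 0 0 -0.0064; 0 0.0033 0 0 0 -0.0064; 0 0.0033 0 0 0 -0.0064; 0 0.0033 0 0 0 -0.0064; 0 0.0033 0 0 0 -0.0064; 0 0.0033 0 0 0 -0.0064; 0 0.0033 0 0 0 -0.0064"
}}

```text
time: 9.25
tcp_pos: [505.1, -81.0, 103.6]
tcp_rot: [-3.133, -0.001, 0.99]
contact_force: [-10.2, 10.4, 10.5]
grip_width: 35.3
grasp_force: 7.3
```

```bash
python3 - <<'E'
from h import *
s=bot.sense(); print(s["tcp_pos"],s["grip_width"],s["contact_force"],s["torque"],s["tcp_rot"])
a=cams.read_camera("side")[:,:,::-1]; o=cv2.imread("pics/side_g2.png")
cv2.imwrite("pics/side_g3.png",a)
f=lambda i:cv2.resize(i[195:275,335:385],None,fx=8,fy=7.5,interpolation=2)
cv2.imwrite("pics/g3.png",np.hstack([f(o),f(a)]))
E
```

```text
[505.1136273  -81.00205977 103.59237195] 35.29739508497531 [-10.19829867  10.44376146  10.48329331] [ 1.63191692  1.76927477 -0.02776772] [-3.13278890e+00 -8.04889032e-04  9.89780886e-01]
```

View pics/g3.png

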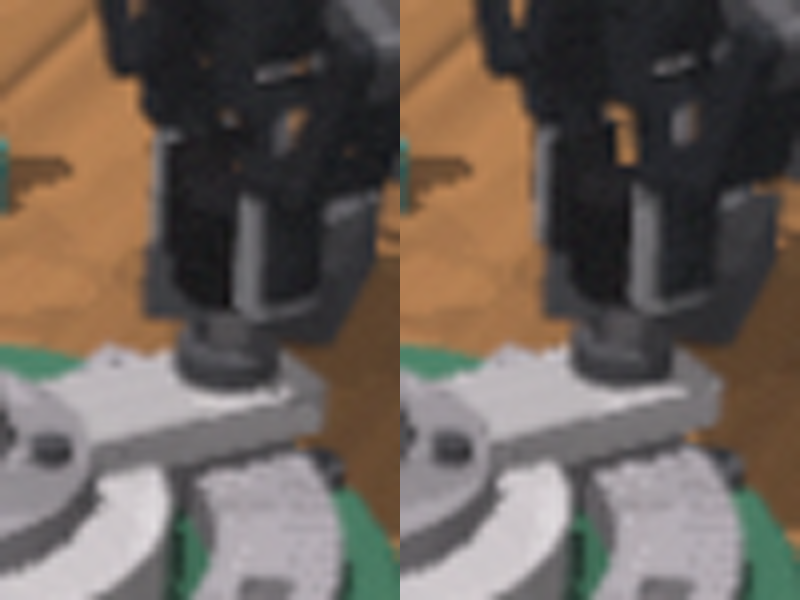

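The stage hardly moved under the push (collar at (228,360) before, (622,358) after, less the 400 px panel offset). Either the pin is already in a hole or something is binding. I'll back off and raise the fingers to see the knob's height.

>>> {"method": "send_rows", "body": {
  "series": "0 -0.01 0 0 0 0.019; 0 -0.003 0 0 0 0.006; 0 0 -0.1 0 0 0; 0 0 -0.1 0 0 0; 0 0 0 0 0 0; 0 0 0 0 0 0"
}}

```text
time: 10.05
tcp_pos: [503.7, -81.2, 162.9]
tcp_rot: [-3.141, 0.0, 0.95]
contact_force: [-0.6, 0.5, 0.2]
grip_width: 35.7
grasp_force: 0.0
```

```bash
python3 - <<'E'
from h import *
s=bot.sense(); print(s["tcp_pos"],s["tcp_rot"],s["contact_force"])
a=cams.read_camera("side")[:,:,::-1]; b=cams.read_camera("top")[:,:,::-1]
cv2.imwrite("pics/side_g4.png",a);cv2.imwrite("pics/top_g4.png",b)
o=cv2.imread("pics/side0.png")
f=lambda i,x,y:cv2.resize(i[y:y+80,x:x+53],None,fx=5,fy=5,interpolation=2)
cv2.imwrite("pics/g4.png",np.hstack([f(o,345,215),f(a,335,195),f(b,335,225)]))
E
```

```text
[503.72461756 -81.174873   162.89182512] [-3.14105441e+00  3.82773495e-04  9.49666627e-01] [-0.6277625   0.51277567  0.21507892]
```

View pics/g4.png

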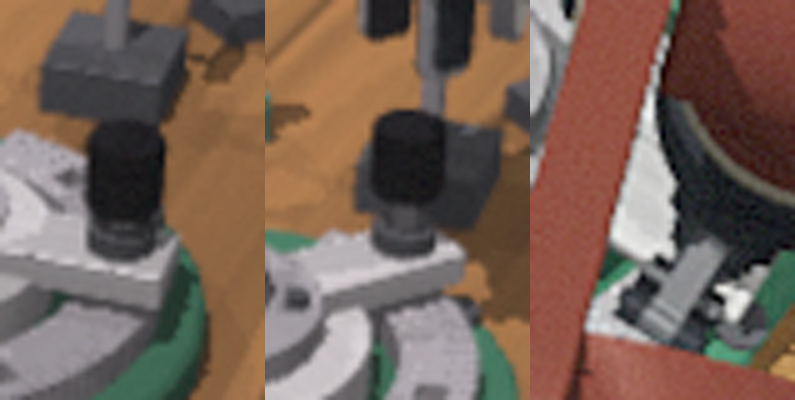

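The raised fingers expose the knob, at crop (408,115–205) in the middle panel. There seems to be more shaft visible than at the start (left panel), so I'll measure the lift and the stage angle.

```bash
cat >> h.py <<'E'
def proj(n,P):
    m=cams.camera_model(n); Rm=R.from_euler("xyz",m["rotation"]).as_matrix()
    p=((np.atleast_2d(P)-np.array(m["xyz"]))@Rm)*[1,-1,-1]
    return cv2.projectPoints(p,np.zeros(3),np.zeros(3),np.array(m["intrinsics"]),np.array(m["dist"]))[0][:,0]
def knobbox(ang,lift,c=(560.6,.4),a0=3.252):
    k=np.array(c)+100*np.array([np.cos(a0+ang),np.sin(a0+ang)]); t=np.linspace(0,6.28,40)
    P=np.array([[k[0]+15*np.cos(x),k[1]+15*np.sin(x),z+lift] for x in t for z in(80,112)])
    q=proj("side",P); return np.r_[q.min(0),q.max(0)].round(1)
def seen(f,x0,y0,x1,y1,th=30):
    im=cv2.imread(f)[y0:y1,x0:x1]; m=(im.max(2)<th).astype(np.uint8)
    k,l,st,ce=cv2.connectedComponentsWithStats(m); i=1+np.argmax(st[1:,4])
    return st[i][:4]+[x0,y0,0,0],st[i][4]
E
python3 - <<'E'
from h import *
for th in(30,40,50): print(th,seen("pics/side0.png",350,232,392,280,th),seen("pics/side_g4.png",348,214,382,250,th))
print("start pred",knobbox(0,0))
for a in(.78,.80,.82,.84):
  for l in(0,8): print(a,l,knobbox(a,l))
E
```

```text
30 (array([363, 244,  15,  15]), np.int32(157)) (array([357, 219,  14,  17]), np.int32(143))
40 (array([363, 240,  15,  20]), np.int32(256)) (array([356, 217,  15,  19]), np.int32(219))
50 (array([363, 239,  15,  23]), np.int32(291)) (array([356, 217,  21,  23]), np.int32(315))
start pred [362.  237.8 378.4 259.8]
0.78 0 [357.2 220.1 372.4 240.5]
0.78 8 [357.4 216.7 372.7 237.1]
0.8 0 [356.7 219.7 371.9 240. ]
0.8 8 [356.9 216.3 372.2 236.7]
0.82 0 [356.2 219.3 371.4 239.6]
0.82 8 [356.4 215.9 371.6 236.2]
0.84 0 [355.7 218.9 370.9 239.2]
0.84 8 [355.9 215.5 371.1 235.8]
```

```bash
python3 - <<'E'
from h import *
g=lambda f,x,y0,y1:[int(v) for v in cv2.imread(f).max(2)[y0:y1,x-2:x+3].mean(1)]
print("start from 234",g("pics/side0.png",370,234,276))
print("now from 212",g("pics/side_g4.png",364,212,256))
def lv(a,z):
    k=np.array([560.6,.4])+100*np.array([np.cos(3.252+a),np.sin(3.252+a)]); c=np.array(cams.camera_model("side")["xyz"])[:2]
    d=(c-k)/np.linalg.norm(c-k)
    return proj("side",[*(k+d*(15 if z>75 else 14)),z])[0].round(1)
for a in(0,.81,.83): print(a,{z:lv(a,z).tolist() for z in(72,62,80,88,112,120)})
for n,uv in(("hole side g1",(357.5,249.6)),):
    p=on("side",uv,40); print(p,np.hypot(*(p[:2]-[560.6,.4])),np.arctan2(p[1]-.4,p[0]-560.6)%6.283-3.252)
E
```

```text
start from 234 [64, 63, 64, 63, 57, 41, 35, 35, 36, 34, 34, 34, 31, 27, 27, 27, 24, 27, 27, 26, 26, 28, 26, 27, 26, 45, 62, 48, 60, 73, 58, 59, 65, 116, 179, 186, 144, 133, 130, 129, 129, 113]
now from 212 [158, 158, 158, 159, 135, 45, 39, 39, 38, 39, 37, 31, 28, 26, 27, 28, 27, 26, 27, 27, 26, 27, 25, 35, 55, 71, 72, 72, 67, 71, 86, 66, 60, 61, 110, 177, 179, 135, 119, 115, 113, 109, 91, 75]
0 {72: [369.2, 263.0], 62: [368.9, 267.3], 80: [369.4, 259.8], 88: [369.6, 256.2], 112: [370.3, 245.5], 120: [370.6, 241.8]}
0.81 {72: [363.2, 242.9], 62: [363.0, 247.0], 80: [363.4, 239.8], 88: [363.6, 236.4], 112: [364.2, 226.2], 120: [364.4, 222.7]}
0.83 {72: [362.7, 242.5], 62: [362.5, 246.6], 80: [362.9, 239.4], 88: [363.1, 236.0], 112: [363.7, 225.8], 120: [363.9, 222.3]}
[514.66476517 -86.21513467  40.        ] 98.04196730136218 0.9725818164596207
```

Findings so far:
- The knob is at about 0.82 rad and the pin rides on the ring, lift about 8 mm.
- The real hole is near 0.935 rad.
- The loose push also pressed the knob down through pad friction, which may be what bound it.

I'll regrip instead, carry part of the spring load, and feel for the hole that way.

>>> {"method": "send_rows", "body": {
  "series": "-0.002 -0.009 0 0 0 0.009; 0 0 0.05 0 0 0; 0 0 0.05 0 0 0; 0 0 0.05 0 0 0; 0 0 0.04 0 0 0; 0 0 0.013 0 0 0; 0 0 0 0 0 0",
  "claw": 0
}}

```text
time: 11.02
tcp_pos: [501.4, -80.0, 102.6]
tcp_rot: [-3.141, 0.0, 0.936]
contact_force: [0.0, -0.5, -0.1]
grip_width: 42.7
grasp_force: 0.0
```

>>> {"method": "send_rows", "body": {
  "series": "0 0 0 0 0 0; 0 0 0 0 0 0; 0 0 0 0 0 0; 0 0 0 0 0 0",
  "claw": -1,
  "squeeze": 25
}}

```text
time: 11.52
tcp_pos: [502.0, -80.1, 103.5]
tcp_rot: [3.14, -0.0, 0.936]
contact_force: [-0.2, -0.3, 3.0]
grip_width: 29.6
grasp_force: 25.1
```

>>> {"method": "send_rows", "body": {
  "series": "0 0 -0.005 0 0 0; 0 0 -0.004 0 0 0; 0 0 0 0 0 0"
}}

```text
time: 11.9
tcp_pos: [501.1, -79.6, 104.1]
tcp_rot: [-3.141, -0.001, 0.935]
contact_force: [5.3, 1.2, -8.4]
grip_width: 29.6
grasp_force: 25.5
```

>>> {"method": "send_rows", "body": {
  "series": "0 0.0033 0.003 0 0 -0.0064; 0 0.0033 0 0 0 -0.0064; 0 0.0033 0 0 0 -0.0064; 0 0.0033 0 0 0 -0.0064; 0 0 0 0 0 0"
}}

```text
time: 12.52
tcp_pos: [504.6, -82.1, 104.3]
tcp_rot: [-3.141, -0.0, 0.976]
contact_force: [3.8, 1.5, -10.3]
grip_width: 29.2
grasp_force: 25.5
```

>>> {"method": "send_rows", "body": {
  "series": "0 0 0.004 0 0 0; 0 0 0 0 0 0"
}}

```text
time: 12.78
tcp_pos: [504.6, -82.2, 103.6]
tcp_rot: [-3.141, -0.0, 0.976]
contact_force: [3.6, 2.2, -6.7]
grip_width: 29.0
grasp_force: 25.8
```

>>> {"method": "send_rows", "body": {
  "series": "0 0.0033 0 0 0 -0.0064; 0 0.0033 0 0 0 -0.0064; 0 0.0033 0 0 0 -0.0064; 0 0 0 0 0 0"
}}

```text
time: 13.28
tcp_pos: [507.3, -83.9, 103.5]
tcp_rot: [3.142, -0.0, 1.006]
contact_force: [3.1, 3.9, -6.5]
grip_width: 29.3
grasp_force: 25.8
```

>>> {"method": "send_rows", "body": {
  "series": "0 0.0033 0 0 0 -0.0064; 0 0.0033 0 0 0 -0.0064; 0 0 0 0 0 0"
}}

```text
time: 13.65
tcp_pos: [509.0, -85.1, 103.0]
tcp_rot: [3.141, -0.0, 1.026]
contact_force: [4.3, 4.0, -8.8]
grip_width: 29.2
grasp_force: 25.5
```

>>> {"method": "send_rows", "body": {
  "series": "0 0 0.006 0 0 0; 0 0 0 0 0 0"
}}

```text
time: 13.9
tcp_pos: [509.1, -85.1, 101.3]
tcp_rot: [3.141, -0.0, 1.026]
contact_force: [4.1, 3.2, -9.2]
grip_width: 29.1
grasp_force: 25.6
```

The tool dropped 1.7 mm at constant spring load, so the pin has entered the hole (about 0.92 rad). I'll nudge it towards the centre, lower it further and release.

>>> {"method": "send_rows", "body": {
  "series": "0 0.002 0.007 0 0 0; 0 0 0.007 0 0 0; 0 0 0 0 0 0"
}}

```text
time: 14.28
tcp_pos: [509.3, -85.2, 97.1]
tcp_rot: [-3.141, -0.0, 1.026]
contact_force: [2.2, 3.8, -7.5]
grip_width: 29.1
grasp_force: 25.7
```

>>> {"method": "send_rows", "body": {
  "series": "0 0 0 0 0 0; 0 0 0 0 0 0; 0 0 0 0 0 0; 0 0 0 0 0 0",
  "claw": 0
}}

```text
time: 14.78
tcp_pos: [509.6, -85.6, 97.9]
tcp_rot: [3.141, 0.0, 1.026]
contact_force: [0.5, -0.2, 0.3]
grip_width: 42.6
grasp_force: 0.0
```

Now I'll retreat straight up and check.

>>> {"method": "send_rows", "body": {
  "series": "0 0 -0.05 0 0 0; 0 0 -0.1 0 0 0; 0 0 -0.15 0 0 0; 0 0 -0.1 0 0 0; 0 0 0 0 0 0; 0 0 0 0 0 0; 0 0 0 0 0 0"
}}

```text
time: 15.65
tcp_pos: [508.5, -85.0, 215.7]
tcp_rot: [-3.139, 0.001, 1.026]
contact_force: [0.1, 0.4, 0.8]
grip_width: 42.6
grasp_force: 0.0
```

```bash
python3 - <<'E'
from h import *
a=cams.read_camera("side")[:,:,::-1]; cv2.imwrite("pics/side_g5.png",a)
s=bot.sense(); print(s["time"],s["tcp_pos"],s["contact_force"])
g=lambda x,y0,y1:[int(v) for v in a.max(2)[y0:y1,x-2:x+3].mean(1)]
print(seen("pics/side_g5.png",342,210,382,250,40)); print("from 208",g(361,208,250))
for q in(.90,.92,.94):
  for l in(0,8): print(q,l,knobbox(q,l))
cv2.imwrite("pics/g5.png",np.hstack([cv2.resize(i[190:290,310:410],None,fx=4,fy=4,interpolation=2) for i in(cv2.imread("pics/side_g4.png"),a)]))
E
```

```text
15.7 [508.53210369 -85.06406731 215.68545008] [-0.78755928  0.49039812 -0.01018355]
(array([354, 219,  14,  19]), np.int32(212))
from 208 [169, 167, 167, 167, 168, 167, 166, 166, 158, 126, 76, 40, 38, 39, 39, 39, 37, 29, 27, 26, 26, 27, 27, 29, 27, 25, 26, 26, 28, 46, 63, 52, 60, 72, 61, 61, 93, 161, 192, 158, 120, 112]
0.9 0 [354.1 217.8 369.2 238. ]
0.9 8 [354.3 214.4 369.4 234.6]
0.92 0 [353.6 217.4 368.6 237.6]
0.92 8 [353.7 214.  368.8 234.2]
0.94 0 [353.  217.1 368.  237.2]
0.94 8 [353.1 213.7 368.2 233.8]
```

View pics/g5.png

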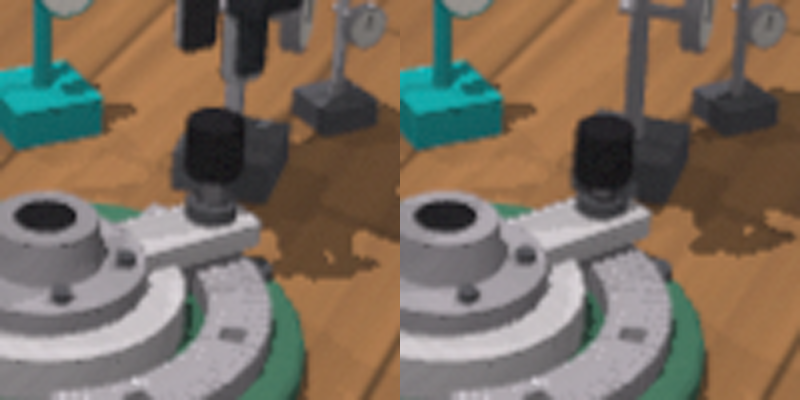

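In the right panel the knob at (603,150) sits visibly lower on its collar. The knob-to-arm gap is 7.3 rows, against 7.2 expected with the pin home and 10.6 when riding on the ring. The pin is home at about 0.92 rad, and the gauge stand hasn't moved.

```bash
python3 -c "
from bench import bot
print(bot.close_job())"
```

```text
the job is handed in; nothing more can be done
None
```

The stage is indexed one hole round towards the dial-gauge stand; the last picture shows the pin fully home at about 0.92 rad, the robot is clear, and the job is handed in at about 16 s. One push stalled at about 14 N on the knob, and I estimate the pin pressed on the ring with about 19 N then (limit 25 N).

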